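# Pop a tin out of the spring lane and trap it with the other finger

## Task

On the steel tin dispenser, press the ejector plate right down with one finger so that the spring shoots the seated tin along the lane, and let the other finger, reaching down into the lane, stop the tin before it runs off the open end. Do not grasp, lift or tip the tin, and leave the jars, bottles and other goods where they are. Finish while holding: one finger still keeps the ejector pressed down, and the tin rests in the lane against the other finger.

Things in the scene. Friction and masses are not known exactly. Their poses are not given: they have to be found in the camera images.
- dispenser: Fixed steel tin dispenser. Origin on the table under the centre of the tin's seat; x = the level way the tin is shot along the lane, z up, y = the side with the ejector plate. Foot plate 6 mm thick, x -100 to 140 mm, y -73 to 97 mm. Behind the seated tin a spring pusher plate (44 mm wide, 35 mm high); before it a stop blade, 8 mm out of the floor at x = 25 mm.
- lane_spot (a point): point on the lane's floor at x = 95, y = 0 mm of the dispenser, 42 mm above the table, abreast of the ejector plate: a finger can reach down here. The straight level lane runs along x, 50 mm wide inside between 3 mm walls that rise only 12 mm over its floor.
- lane_end (a point): middle of the floor's edge at the lane's open end, x = 125, y = 0 mm of the dispenser. Left uncaught, the tin is off this end in about a third of a second.
- ejector (a joint): travel of the spring-loaded ejector plate, m: 0 at rest (up), 0.012 fully down. The stop blade goes down with it and frees the tin after about 7 to 8.5 mm. It takes 2.5 N to start, 5.5 N fully down, plus up to about 2 N of rubbing at the blade; it springs back up when let go.
- ejector_top (a point): centre of the top face of the ejector's steel press plate, 40 mm (along the dispenser's x) by 30 mm (along y); at x = 95, y = 47 mm of the dispenser and, at rest, 64 mm above the table: 22 mm above the lane floor; 10 mm above it when fully down. So with one fingertip on it and one, level with it, over lane_spot, the latter stays clear of the floor.
- tin: closed steel tin with paper label, 46 mm diameter, 36 mm tall, about 0.11 kg, seated upright in the lane at the start; origin at the centre of its underside, z its axis.
- pusher (a joint): travel of the spring pusher plate that shoots the tin, m: 0 to 0.002 with the tin seated, up to 0.115; it pushes with about 3 N all along and, once the tin is caught, keeps it pressed against the finger.
- spare_tin: loose tin like the one in the lane, 46 dia x 36 mm, standing on the table past the lane's open end; to be left alone. Origin at the centre of its underside.
- sauce_jar: squat jar, 60 dia x 75 mm, standing on the table beside the dispenser; to be left alone. Origin at the centre of its underside.
- chilli_jar: small amber jar, 52 dia x 70 mm, standing on the dispenser's foot plate, on the ejector's side, behind the tin; to be left alone. Origin at the centre of its underside.
- red_bottle: sauce bottle, 64 dia x 210 mm, standing upright; to be left alone. Origin at the centre of its underside.
- soy_bottle: amber bottle, 68 dia x 190 mm, standing upright; to be left alone. Origin at the centre of its underside.
- cup: open steel cup, 72 dia x 80 mm, standing upright; to be left alone. Origin at the centre of its underside.
- spoon: steel spoon lying on the table; to be left alone. Origin at the centre of its underside.

How it is judged (in metres and radians):
On the way, in this order (a step that is already met when the one before it is completed fails the run):
1. a finger presses the ejector while the tin is still in its seat (value of joint ejector above 0.004 m and x of tin in the frame of dispenser below 0.02 m and contact force between the fingers and ejector above 0.5 N).
2. the popped tin is stopped in the lane by a finger while the ejector is still held down (x of tin in the frame of dispenser between 0.035 and 0.105 m and contact force between the fingers and tin above 0.1 N and contact force between the fingers and ejector above 0.5 N and value of joint ejector above 0.006 m), for 0.2 s.
At the end, for the whole second after the job is handed in: The tin stands upright (within 0.15 rad) and still on the lane floor, its centre 35 to 105 mm along the lane from its seat, pressing on a finger with more than 0.1 N, while a finger holds the ejector more than 6 mm down (over 0.5 N on it) (all of step 2 and linear speed of tin below 0.02 m/s and angle between tin's own z axis and vertical below 0.15 rad and z of tin in the frame of dispenser between 0.038 and 0.047 m); the arm keeps its last pose, push and grip.
It fails at once if the tin runs off the lane's open end or falls from the lane (x of tin in the frame of dispenser above 0.118 m or z of tin in the frame of dispenser below 0.032 m).
It fails at once if the tin is lifted off the lane floor (by more than 10 mm) or tipped (z of tin in the frame of dispenser above 0.052 m or angle between tin's own z axis and vertical above 0.4 rad).
It fails at once if a bystander is shifted by more than 25 mm (distance of any of spare_tin, sauce_jar, chilli_jar, red_bottle, soy_bottle, cup, spoon from where it was at the start of the episode above 0.025 m).
It also fails if it takes over 32 s, if anything falls off the work surface, if the arm or the gripper's body presses on something with over 40 N, if the wrist force passes 120 N, or if a joint passes its speed limit or range.

## Robot

A 6-joint arm with a two-finger parallel gripper is mounted at the origin on the work surface. World frame = base frame: x ahead of the robot, y to its left, z up, the work surface at z = 0. Lengths are in mm, angles in degrees, forces in N, time in s.
With the tool pointing down it reaches from about 350 to 850 mm from the base axis. Payload 8.1 kg.
Tool frame: the origin (TCP) lies midway between the tips of the shut fingers; the grasp point (between the pads) lies 19 mm behind it; z points along the fingers, y is the line along which they close (so a half turn about z gives the same grasp; the last joint's range is limited). The gripper opens to 85 mm and grips with 20 to 120 N. Pads are 22 mm wide; open, the fingers measure 114 mm over their backs; the gripper's body (76 mm by 85 mm) begins 54 mm behind the grasp point. The pads swing forward as they close: fully open they stand 13 mm farther back than shut.
Start: joints at [62.086, 7.471, 85.268, -0, 87.261, -4.893], TCP at [234.625, 552.229, 231.292] pointing down, gripper open.
Joint ranges: [-169.43, 169.43], [-51.17, 129.36], [1.28, 143.12], [-76.62, 256.62], [0, 156.53], [-152.29, 152.29]. Speed limits (degrees/s): [136.94, 136.94, 159.86, 180, 180, 180].

## Interface

Orientations are given as [roll, pitch, yaw] about the fixed x, y, z axes, in that order (R = Rz(yaw) Ry(pitch) Rx(roll)).
In Python, from bench import sense, snapshot, camera_params, hand_in, masks_of, pinpoint gives the robot as it stands.
- The arm moves only by the tool step_arm, never from a script. Its argument "targets" is a list of rows, each an object with "angular": the turn, a rotation vector about the tool's x, y, z scaled (see below), a list of three; "dp": the shift along the tool's x, y, z scaled (see below), a list of three; "fingers": the closure, from 0 (fully open) to 1 (shut). A call has exactly 8 rows; each row is the pose to reach, as a shift and turn from the pose commanded when the call began, along the tool's axes at that moment, turning the shorter way round; what a row does not reach only later rows make up. The controller multiplies each number of a shift by 0.2 m and each number of a turn by 180 degrees. A row lasts 1/8 s, in which the tool goes at most 62.5 mm and 10.7 degrees, less where a joint would pass 70% of its speed; a pose out of reach is approached as far as the arm can. A call with a number of a shift or a turn outside -1 to 1 is refused whole. A call with a gripper value outside its range is refused whole. The fingers move at their own pace and stop on an object; "newtons" is the grip in N (left out, the last holds). Time passes only in rows, so rows that repeat a pose let the fingers close, or fill a call up. It gives the time, the measured TCP pose, the force, the opening and the grip force at its end, in the units of the state.
- sense(): the state, without advancing time (a new reading comes with each control period).
- snapshot(name): name is "scene" or "top"; returns the picture (480x640x3 uint8, blue, green, red); there is no depth.
- camera_params(name): a dict with "vfov" (degrees; the focal length in pixels is half the picture's height over the tangent of half this angle, whatever the lens; pixels are square), "cx", "cy" (the principal point, pixels), "R" (3x3) and "t" (3): a world point X has camera coordinates R X + t. Camera axes: x right, y down, z forward; pixel columns grow to the right and rows downward; lengths in mm; the calibration is good to about 2 mm. A picture is of the moment at which its call begins. camera_params takes no time and is no camera call.
- hand_in(): hands the job in; it is judged then, once.
Trained networks look in the newest picture that a camera, given by its name, has taken for a name from the list of things; names that differ only in an ending like _2 or _b are one class to them, and where a whole thing is asked for, a point or a joint stands for the part that bears it (a point fixed in the world has none). Each returns a list of dicts, best first, with "conf" (0 to 1); they miss things now and then, are a little off and sometimes report something else, mostly with a low value. They report only what shows in the picture. A call takes as long as a camera call.
- masks_of(camera, label): "pixels" (480x640 bool, what is visible of it) and "at" ([column, row] in pixels, amid what is visible of it).
- pinpoint(camera, label): "at" ([column, row] in pixels: a listed point, or the origin of a listed thing).
The state is a dict: "time": time; "joint_pos": joint angles; "qd": joint speeds; "joint_efforts": joint torques, N m; "tool_pos": TCP position; "tcp_rot": TCP orientation; "ft_force": force on the tool from outside, world axes, zero at the start; "wrist_torque": the same for the moment, N m; "finger_gap": finger opening in mm; "grip_force": force on a finger pad.
Only numpy, scipy, OpenCV 4.12 (cv2) and the standard library are available. Lean on these libraries where they do the work, as an engineer would, in place of code of your own. Each camera call takes 0.05 s, during which the arm holds its last target. There are 200 camera calls.

## Working session

There is one attempt and no reset: what is moved stays moved. The work goes in short steps, Python scripts to look and compute and a tool call to move; the robot and the scene stay as the last step left them, time stands still between calls to the robot, and variables do not carry over. Pictures are saved under pics/ and viewed, at most 10 in all, crops included, and the job is handed in when it is done.

Besides the shell and the picture viewer there is one more tool, called after "Request:" as name(argument=value, ...), one argument or row to a line, values as JSON. step_arm: Moves the arm, as the interface text tells. Its arguments: {"type":"object","properties":{"targets":{"type":"array","items":{"type":"object","properties":{"angular":{"type":"array","items":{"type":"number","minimum":-1,"maximum":1}},"dp":{"type":"array","items":{"type":"number","minimum":-1,"maximum":1}},"fingers":{"type":"number"}}}},"newtons":{"type":"number"}},"required":["targets"]}

```bash
mkdir -p pics; cat > h.py <<'E'
import numpy as np, cv2
from bench import *
from scipy.spatial.transform import Rotation as Ro
def cam(n):
    c=camera_params(n); f=240/np.tan(np.radians(c["vfov"]/2))
    return f,c["cx"],c["cy"],np.array(c["R"]),np.array(c["t"])
def onz(n,uv,z):
    f,cx,cy,R,t=cam(n); d=R.T@np.array([(uv[0]-cx)/f,(uv[1]-cy)/f,1]); C=-R.T@t
    return C+d*(z-C[2])/d[2]
def proj(n,X):
    f,cx,cy,R,t=cam(n); p=R@np.array(X)+t; return np.array([f*p[0]/p[2]+cx,f*p[1]/p[2]+cy])
E
python3 - <<'E'
from h import *
for n in("scene","top"):
    cv2.imwrite(f"pics/{n}0.png",snapshot(n)); 
    f,cx,cy,R,t=cam(n); print(n,f,-R.T@t)
    for l,z in(("lane_spot",42),("lane_end",42),("ejector_top",64),("tin",42),("dispenser",0),("sauce_jar",0),("chilli_jar",6),("spare_tin",0)):
        for r in pinpoint(n,l)[:2]: print(l,round(r["conf"],2),np.round(r["at"],1),np.round(onz(n,r["at"],z),1))
print(sense())
E
```

```text
scene 493.6845391033384 [1152.95278238  204.77906232  802.04256538]
lane_spot 0.62 [361.4 238.6] [489.7  90.1  42. ]
lane_spot 0.62 [356.2 229.2] [468.2  73.   42. ]
lane_end 0.74 [351.9 228.6] [469.5  64.1  42. ]
ejector_top 0.78 [344.3 233.5] [507.1  57.4  64. ]
tin 0.57 [376.1 275.3] [571.2 141.4  42. ]
dispenser 0.88 [373.2 285.7] [566.2 138.7   0. ]
sauce_jar 0.79 [434.9 293. ] [543.4 258.7   0. ]
sauce_jar 0.55 [234.6 174.8] [ 356.  -260.4    0. ]
chilli_jar 0.79 [356.2 315.7] [648.6 126.    6. ]
spare_tin 0.96 [371.3 213.6] [373.   85.3   0. ]
top 455.4775783108672 [455.49101283  -1.13222163 934.1197033 ]
lane_spot 0.57 [268.6 259. ] [487.9  91.5  42. ]
lane_end 0.91 [276.5 272.9] [460.7  75.9  42. ]
ejector_top 0.83 [288.4 241.5] [520.6  51.5  64. ]
tin 0.72 [245.2 219.1] [566.6 138.3  42. ]
tin 0.68 [495.1 219. ] [ 566.7 -353.7   42. ]
dispenser 0.74 [248.5 220. ] [570. 138.   0.]
sauce_jar 0.63 [185.9 231.2] [546.7 267.    0. ]
chilli_jar 0.78 [255.6 176.7] [659.2 123.4   6. ]
spare_tin 0.65 [272.7 315. ] [375.5  86.7   0. ]
{'time': 0.9, 'joint_pos': array([ 6.20842939e+01,  7.46932760e+00,  8.52673137e+01,  8.30706209e-04,
        8.72606584e+01, -4.89426011e+00]), 'qd': array([-0.07078219,  0.02846322, -0.04519889, -0.07144229, -0.01374276,
        0.08364753]), 'joint_efforts': array([ 2.31623504e-03, -5.69322538e+01, -5.00860763e+01, -5.79552466e-05,
        1.28565745e-03,  1.96952709e-05]), 'tool_pos': array([234.6386542 , 552.23448678, 231.31607161]), 'tcp_rot': array([ 1.79997239e+02, -5.96358289e-04,  1.56978514e+02]), 'ft_force': array([ 0.14872215, -0.70117654, -0.35094743]), 'wrist_torque': array([0.01832121, 0.01032063, 0.03240874]), 'grip_force': 0.0, 'finger_gap': 85.32078068356566}
```

```bash
python3 - <<'E'
import cv2
a=cv2.imread("pics/top0.png")[120:360,130:430]; b=cv2.imread("pics/scene0.png")[160:360,250:500]
cv2.imwrite("pics/topc.png",cv2.resize(a,None,fx=2.5,fy=2.5,interpolation=3))
cv2.imwrite("pics/scc.png",cv2.resize(b,None,fx=3,fy=3,interpolation=3))
E
```

```text
(no output)
```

View pics/topc.png

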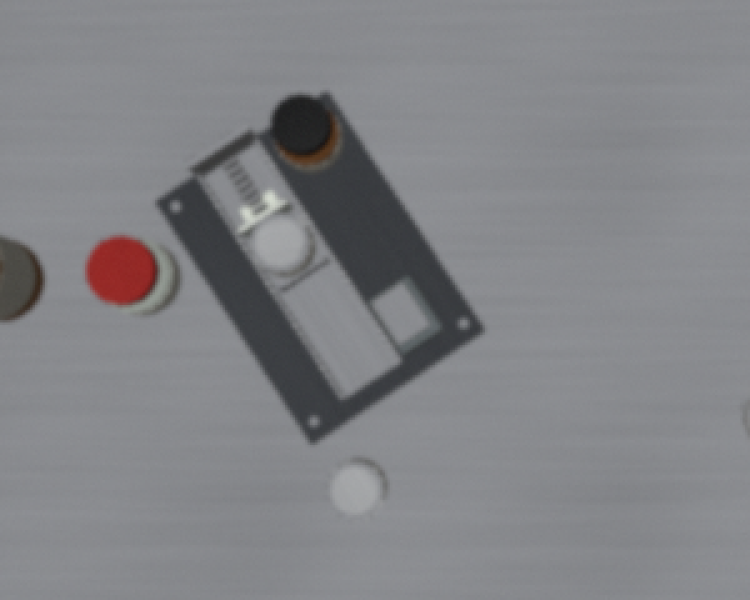

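View pics/scc.png

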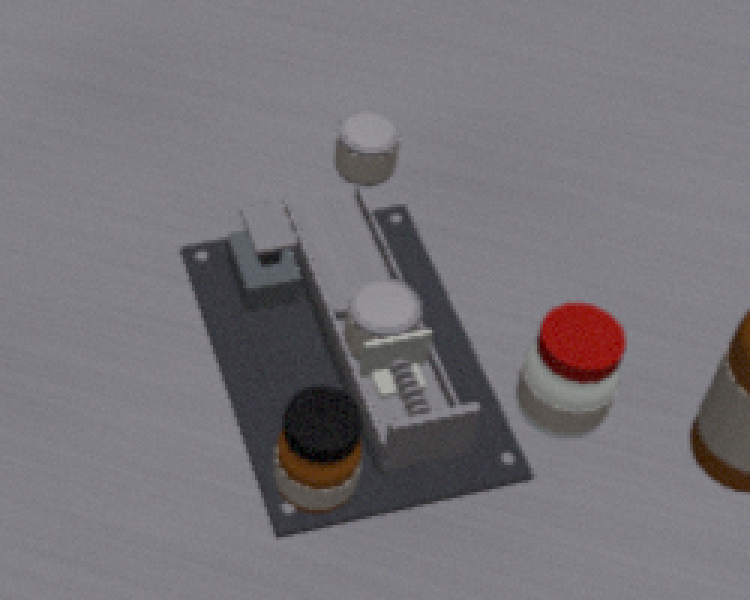

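The crops show the dispenser with its lane running down-right. The tin is at full-picture (243,217), the ejector plate at (290,245) and the spare tin past the open end. I'll fit the pose to the foot-plate corners in both views.

```bash
cat >> h.py <<'E'
def W(p,X):
    c,s=np.cos(p[2]),np.sin(p[2]); return np.array([p[0]+c*X[0]-s*X[1],p[1]+s*X[0]+c*X[1],X[2]])
def move(goal,yaw):  # rows' units for going from now to goal
    s=sense(); R=Ro.from_euler("xyz",s["tcp_rot"],degrees=True); G=Ro.from_euler("xyz",[180,0,yaw],degrees=True)
    return np.round(R.inv().apply(np.array(goal)-s["tool_pos"])/200,4),np.round((R.inv()*G).as_rotvec(degrees=True)/180,4)
E
python3 - <<'E'
from h import *
from scipy.optimize import least_squares
K=[(-100,-73,6),(140,-73,6),(140,97,6),(-100,97,6)]
T=[(155,202),(312,442),(484,328),(328,93)]; S=[(533,477),(405,207),(180,248),(277,536)]
obs=[("top",k,(np.array(u)+.5)/2.5-.5+[130,120]) for k,u in zip(K,T)]+[("scene",k,(np.array(u)+.5)/3-.5+[250,160]) for k,u in zip(K,S)]
# other cues: top face of seated tin, plate centre (top view), lane end corners
obs+=[("top",(95,47,64),(np.array([404,312])+.5)/2.5-.5+[130,120]),("top",(0,0,78),(np.array([279,241])+.5)/2.5-.5+[130,120])]
def fit(o):
    f=lambda p:np.concatenate([proj(n,W(p,k))-u for n,k,u in o]); r=least_squares(f,[568,138,np.radians(210)]); return r.x,r.fun.reshape(-1,2)
for o in(obs,obs[:4],obs[4:8]):
    p,e=fit(o); print(np.round(p[:2],1),np.degrees(p[2]).round(2)); print(np.round(e,1).tolist())
p,_=fit(obs); np.save("p.npy",p)
g=W(p,(95,23.5,0)); print("goal",g, "lane",W(p,(95,0,0)),"ej",W(p,(95,47,0)))
for yaw in(np.degrees(p[2]),np.degrees(p[2])-180): print(yaw,move([g[0],g[1],260],yaw))
for l in("red_bottle","soy_bottle","cup"): print(l,[(r["conf"],onz("top",r["at"],0).round()) for r in pinpoint("top",l)[:1]])
E
```

```text
[567.8 139.7] 213.42
[[-0.5, -0.7], [-0.1, 1.2], [1.0, 0.7], [-0.5, -1.8], [0.6, 0.1], [-0.4, -1.1], [-0.7, -0.4], [-0.5, 0.4], [-1.2, 0.3], [0.2, 0.0]]
[567.5 139.7] 213.48
[[-0.5, -0.5], [-0.1, 1.4], [1.1, 0.7], [-0.5, -1.7]]
[568.  140.3] 213.23
[[0.7, 0.4], [0.0, -0.9], [-0.3, -0.4], [-0.4, 0.5]]
goal [501.44226158  67.78737515   0.        ] lane [488.49800655  87.40105053   0.        ] ej [514.38651661  48.17369978   0.        ]
213.4232428675784 (array([-2.1751, -1.7076, -0.1435]), array([ 0.    ,  0.    , -0.3136]))
33.42324286757841 (array([-2.1751, -1.7076, -0.1435]), array([ 0.    , -0.    ,  0.6864]))
red_bottle []
soy_bottle [(0.69, array([542., 373.,   0.]))]
cup [(0.93, array([ 401., -324.,    0.]))]
```

Request:
step_arm(
  targets=[
    {"dp": [-0.12,-0.1,-0.15],"angular": [0,0,-0.05],"fingers": 0.62},
    {"dp": [-0.3,-0.24,-0.15],"angular": [0,0,-0.1],"fingers": 0.62},
    {"dp": [-0.5,-0.4,-0.15],"angular": [0,0,-0.15],"fingers": 0.62},
    {"dp": [-0.7,-0.55,-0.15],"angular": [0,0,-0.2],"fingers": 0.62},
    {"dp": [-0.9,-0.7,-0.15],"angular": [0,0,-0.25],"fingers": 0.62},
    {"dp": [-1,-0.79,-0.15],"angular": [0,0,-0.3136],"fingers": 0.62},
    {"dp": [-1,-0.79,-0.15],"angular": [0,0,-0.3136],"fingers": 0.62},
    {"dp": [-1,-0.79,-0.15],"angular": [0,0,-0.3136],"fingers": 0.62},
  ],
  newtons=60,
)

```text
time: 2.05
tool_pos: [356.7, 329.1, 261.4]
tcp_rot: [180.0, 0.0, -146.8]
ft_force: [-0.5, 0.9, -0.2]
finger_gap: 32.4
grip_force: 0.0
```

```bash
python3 - <<'E'
from h import *
p=np.load("p.npy"); g=W(p,(95,23.5,0)); s=sense(); print(s["time"],s["tool_pos"],s["tcp_rot"],s["finger_gap"],s["ft_force"]); print(move([g[0],g[1],200],213.42))
E
```

```text
2.05 [356.74319719 329.08727357 261.40840128] [ 1.79974115e+02  1.73577527e-02 -1.46767611e+02] 32.44565608956454 [-0.50773336  0.92198978 -0.21024644]
(array([ 0.1109, -1.4895,  0.3063]), array([ 0.0001,  0.0001, -0.001 ]))
```

Request:
step_arm(
  targets=[
    {"dp": [0.02,-0.2,0],"angular": [0,0,0],"fingers": 0.62},
    {"dp": [0.04,-0.45,0],"angular": [0,0,0],"fingers": 0.62},
    {"dp": [0.06,-0.7,0],"angular": [0,0,0],"fingers": 0.62},
    {"dp": [0.08,-0.9,0],"angular": [0,0,0],"fingers": 0.62},
    {"dp": [0.1,-1,0],"angular": [0,0,0],"fingers": 0.62},
    {"dp": [0.11,-1,0.1],"angular": [0,0,0],"fingers": 0.62},
    {"dp": [0.11,-1,0.1],"angular": [0,0,0],"fingers": 0.62},
    {"dp": [0.11,-1,0.1],"angular": [0,0,0],"fingers": 0.62},
  ],
)

```text
time: 3.05
tool_pos: [448.1, 150.7, 240.9]
tcp_rot: [180.0, -0.0, -146.5]
ft_force: [0.2, -0.0, -0.3]
finger_gap: 32.3
grip_force: 0.0
```

Request:
step_arm(
  targets=[
    {"dp": [0,-0.15,0],"angular": [0,0,0],"fingers": 0.62},
    {"dp": [0,-0.35,0],"angular": [0,0,0],"fingers": 0.62},
    {"dp": [0,-0.48,0.1],"angular": [0,0,0],"fingers": 0.62},
    {"dp": [0,-0.49,0.25],"angular": [0,0,0],"fingers": 0.62},
    {"dp": [0,-0.49,0.4],"angular": [0,0,0],"fingers": 0.62},
    {"dp": [0,-0.49,0.5],"angular": [0,0,0],"fingers": 0.62},
    {"dp": [0,-0.49,0.5],"angular": [0,0,0],"fingers": 0.62},
    {"dp": [0,-0.49,0.5],"angular": [0,0,0],"fingers": 0.62},
  ],
)

```text
time: 4.05
tool_pos: [503.4, 68.3, 142.6]
tcp_rot: [-180.0, 0.1, -146.5]
ft_force: [0.6, 0.1, 0.2]
finger_gap: 32.6
grip_force: 0.0
```

```bash
python3 - <<'E'
from h import *
p=np.load("p.npy"); g=W(p,(95,23.5,0)); s=sense(); print(s["time"],s["tool_pos"],s["tcp_rot"],s["finger_gap"],s["ft_force"]); print(move([g[0],g[1],90],213.42))
a=snapshot("scene")
for X,c in(((95,47,64),(0,0,255)),((95,0,42),(0,255,0)),((125,25,42),(255,0,0)),((125,-25,42),(255,0,0))):
    u=proj("scene",W(p,X)); cv2.circle(a,tuple(np.round(u).astype(int)),1,c,-1)
b=snapshot("top")
for X,c in(((95,47,64),(0,0,255)),((95,0,42),(0,255,0)),((125,25,42),(255,0,0)),((125,-25,42),(255,0,0))):
    u=proj("top",W(p,X)); cv2.circle(b,tuple(np.round(u).astype(int)),1,c,-1)
cv2.imwrite("pics/a1.png",np.hstack([cv2.resize(a[140:300,280:440],(400,400),interpolation=3)
,cv2.resize(b[160:320,220:380],(400,400),interpolation=3)]))
E
```

```text
4.05 [503.39005949  68.2939006  142.61330563] [-1.79952822e+02  7.93139706e-02 -1.46536839e+02] 32.58185338489908 [0.60667969 0.09012839 0.15739588]
(array([0.0099, 0.0035, 0.2631]), array([-0.0003,  0.0004,  0.0002]))
```

View pics/a1.png

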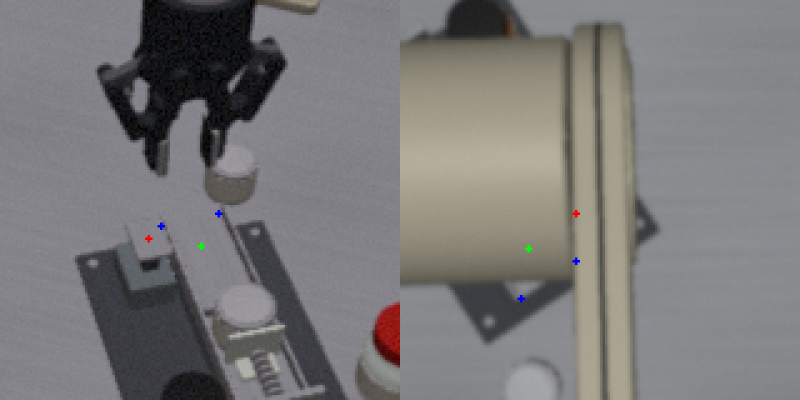

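The projected plate centre and lane corners land where they should, and both fingers hang above them. I'll go down to just above the plate.

Request:
step_arm(
  targets=[
    {"dp": [0.01,0.004,0.1],"angular": [0,0,0],"fingers": 0.62},
    {"dp": [0.01,0.004,0.2],"angular": [0,0,0],"fingers": 0.62},
    {"dp": [0.01,0.004,0.3],"angular": [0,0,0],"fingers": 0.62},
    {"dp": [0.01,0.004,0.34],"angular": [0,0,0],"fingers": 0.62},
    {"dp": [0.01,0.004,0.35],"angular": [0,0,0],"fingers": 0.62},
    {"dp": [0.01,0.004,0.35],"angular": [0,0,0],"fingers": 0.62},
    {"dp": [0.01,0.004,0.35],"angular": [0,0,0],"fingers": 0.62},
    {"dp": [0.01,0.004,0.35],"angular": [0,0,0],"fingers": 0.62},
  ],
)

```text
time: 5.15
tool_pos: [501.0, 67.4, 71.9]
tcp_rot: [-180.0, 0.0, -146.6]
ft_force: [0.0, 0.3, -0.4]
finger_gap: 32.8
grip_force: 0.0
```

```bash
python3 - <<'E'
from h import *
p=np.load("p.npy"); s=sense(); print(s["tool_pos"],s["ft_force"]); g=W(p,(95,23.5,0));print(move([g[0],g[1],60],213.42))
a=snapshot("scene")
cv2.imwrite("pics/a2.png",cv2.resize(a[180:300,290:430],(700,600),interpolation=3))
E
```

```text
[500.99346077  67.3584138   71.86300074] [ 0.00799892  0.3326574  -0.37519579]
(array([-0.003 ,  0.0006,  0.0593]), array([-0.0002,  0.0003,  0.    ]))
```

View pics/a2.png

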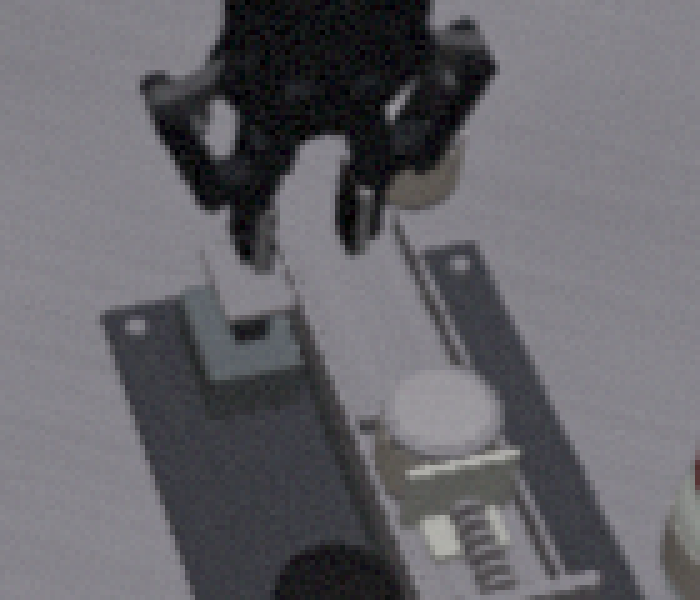

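Finger A's tip (about 262,265) is over the plate and finger B's (360,245) over the lane. I'll press in small steps.

Request:
step_arm(
  targets=[
    {"dp": [0,0,0.02],"angular": [0,0,0],"fingers": 0.62},
    {"dp": [0,0,0.03],"angular": [0,0,0],"fingers": 0.62},
    {"dp": [0,0,0.04],"angular": [0,0,0],"fingers": 0.62},
    {"dp": [0,0,0.05],"angular": [0,0,0],"fingers": 0.62},
    {"dp": [0,0,0.055],"angular": [0,0,0],"fingers": 0.62},
    {"dp": [0,0,0.06],"angular": [0,0,0],"fingers": 0.62},
    {"dp": [0,0,0.06],"angular": [0,0,0],"fingers": 0.62},
    {"dp": [0,0,0.06],"angular": [0,0,0],"fingers": 0.62},
  ],
)

```text
time: 6.2
tool_pos: [500.5, 67.3, 59.2]
tcp_rot: [180.0, -0.0, -146.6]
ft_force: [-1.7, -0.1, 4.3]
finger_gap: 32.4
grip_force: 1.5
```

Request:
step_arm(
  targets=[
    {"dp": [0,0,0.01],"angular": [0,0,0],"fingers": 0.62},
    {"dp": [0,0,0.02],"angular": [0,0,0],"fingers": 0.62},
    {"dp": [0,0,0.03],"angular": [0,0,0],"fingers": 0.62},
    {"dp": [0,0,0.035],"angular": [0,0,0],"fingers": 0.62},
    {"dp": [0,0,0.04],"angular": [0,0,0],"fingers": 0.62},
    {"dp": [0,0,0.045],"angular": [0,0,0],"fingers": 0.62},
    {"dp": [0,0,0.045],"angular": [0,0,0],"fingers": 0.62},
    {"dp": [0,0,0.045],"angular": [0,0,0],"fingers": 0.62},
  ],
)

```text
time: 7.2
tool_pos: [500.8, 67.2, 51.1]
tcp_rot: [-180.0, -0.0, -146.6]
ft_force: [-6.8, -1.5, 12.5]
finger_gap: 32.2
grip_force: 7.9
```

```bash
python3 - <<'E'
from h import *
p=np.load("p.npy"); s=sense(); R=np.array([[np.cos(p[2]),np.sin(p[2])],[-np.sin(p[2]),np.cos(p[2])]])
print(s["tool_pos"],s["ft_force"],"disp frame F",R@s["ft_force"][:2],s["wrist_torque"],s["finger_gap"],s["grip_force"])
a=snapshot("scene")
cv2.imwrite("pics/a3.png",cv2.resize(a[180:300,290:430],(700,600),interpolation=3))
E
```

```text
[500.75736187  67.2214942   51.08395499] [-6.75835554 -1.52262815 12.47267922] disp frame F [ 6.47938207 -2.45181036] [-0.38193443  1.08299242  0.0744066 ] 32.18196084269102 7.949857274070382
```

View pics/a3.png

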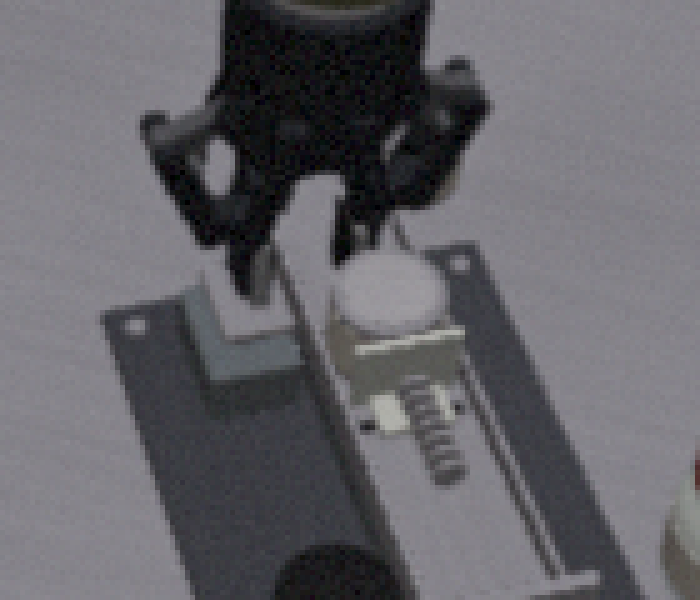

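The tin is out of its seat and resting against finger B, top face at crop (392,292), with the plate fully down. I'll hold a second, verify, and hand in.

Request:
step_arm(
  targets=[
    {"dp": [0,0,0],"angular": [0,0,0],"fingers": 0.62},
    {"dp": [0,0,0],"angular": [0,0,0],"fingers": 0.62},
    {"dp": [0,0,0],"angular": [0,0,0],"fingers": 0.62},
    {"dp": [0,0,0],"angular": [0,0,0],"fingers": 0.62},
    {"dp": [0,0,0],"angular": [0,0,0],"fingers": 0.62},
    {"dp": [0,0,0],"angular": [0,0,0],"fingers": 0.62},
    {"dp": [0,0,0],"angular": [0,0,0],"fingers": 0.62},
    {"dp": [0,0,0],"angular": [0,0,0],"fingers": 0.62},
  ],
)

```text
time: 8.25
tool_pos: [500.7, 67.2, 51.1]
tcp_rot: [-180.0, -0.0, -146.6]
ft_force: [-7.0, -0.7, 13.6]
finger_gap: 32.6
grip_force: 7.9
```

```bash
python3 - <<'E'
from h import *
p=np.load("p.npy"); c,s=np.cos(p[2]),np.sin(p[2]); q=sense(); print(q["ft_force"],q["tool_pos"])
d=onz("scene",(368.4,238.4),78)[:2]-p[:2]; print("tin in disp, first look",c*d[0]+s*d[1],-s*d[0]+c*d[1])
a=snapshot("scene"); b=cv2.imread("pics/a3.png"); n=cv2.resize(a[180:300,290:430],(700,600),interpolation=3)
print("change",np.abs(n.astype(int)-b).mean()); 
t0=b[240:380,320:480]; r=cv2.matchTemplate(n,t0,cv2.TM_CCOEFF_NORMED); print(cv2.minMaxLoc(r))
E
```

```text
[-6.98370252 -0.73654739 13.61879555] [500.74707751  67.22701082  51.08012314]
tin in disp, first look 60.41495165562306 -2.2294149057992243
change 2.826825396825397
(-0.5474308729171753, 0.9962335824966431, (215, 355), (320, 240))
```

The tin stands still at x ≈ 60 mm, just where finger B should stop it (61 mm).

```bash
python3 -c "from bench import *; print(hand_in())"
```

```text
the job is handed in; nothing more can be done
None
```

I handed the job in with one finger holding the ejector pressed down and the tin upright and still against the other finger, about 60 mm along the lane; the hand-in call returned no verdict.

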